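# Load the round soap cake into the soap press

### The arm

A 6-joint arm with a two-finger parallel gripper is mounted at the origin on the work surface. World frame = base frame: x ahead of the robot, y to its left, z up, the work surface at z = 0. Lengths are in mm, angles in rad, forces in N, time in s.
With the tool pointing down it reaches from about 425 to 1125 mm from the base axis. Payload 14.9 kg.
Tool frame: the origin (TCP) lies at the very end of the fingers, on their centre line; the grasp point (between the pads) lies 19 mm behind it; z points along the fingers, y is the line along which they close (so a half turn about z gives the same grasp; the last joint's range is limited). The gripper opens to 91 mm and grips with 3 to 60 N. Pads are 32 mm wide; open, the fingers measure 118 mm over their backs; the gripper's body (76 mm by 178 mm) begins 60 mm behind the grasp point.
Start: joints at [1.155, 0.379, 1.734, -0, 1.028, -0.033], TCP at [261.472, 649.346, 213.932] pointing down, gripper open.
Joint ranges: [-2.77, 2.77], [-0.74, 2.19], [0, 2.66], [-1.06, 4.2], [0.31, 2.87], [-3.08, 3.08]. Speed limits (rad/s): [1.89, 1.89, 2.39, 3.14, 3.14, 3.14].

### API

Orientations are given as a unit quaternion [w, x, y, z].
In Python, from plant import env, camera, order, masks_of, mark_of gives the robot as it stands. The module is installed in compiled form; this text tells all that it offers.
- The arm moves only by the tool arm_command, never from a script. Its argument "series" is a list of rows, each an object with "translation": the shift along the tool's x, y, z as a fraction of full scale, a list of three; "roll": the turn about the tool's z as a fraction of full scale; "jaw": the finger opening in mm, from 0 to 91.2. In form: [{"translation": [dx, dy, dz], "roll": roll, "jaw": jaw}, ...]. A call has 1 to 12 rows; each row shifts and turns the commanded pose from where the row before left it, along the tool's axes as they then stand; what a row does not reach is not made up. Full scale, the value 1, is 0.02 m for a shift and 4 degrees for a turn. A row lasts 1/12 s, in which the tool goes at most 41.7 mm and 7.16 degrees, less where a joint would pass 70% of its speed; a pose out of reach is approached as far as the arm can. A call with a number of a shift or a turn outside -1 to 1 is refused whole. A call with a gripper value outside its range is refused whole. The fingers move at their own pace and stop on an object; "grip_force" is the grip in N (left out, the last holds). Time passes only in rows, so rows that do not move let the fingers close. It gives the time, the measured TCP pose, the force, the opening and the grip force at its end, in the units of the state.
- env.sense(): the state, without advancing time (a new reading comes with each control period).
- camera(name): name is "scene" or "top" or "wrist"; returns a dict with "image" (384x512x3 uint8, blue, green, red), "fovy" (degrees; the focal length in pixels is half the picture's height over the tangent of half this angle, whatever the lens; pixels are square), "cx", "cy" (the principal point, pixels), "rvec" (rotation vector, rad) and "tvec" (3), from world to camera coordinates, as OpenCV has them. Camera axes: x right, y down, z forward; pixel columns grow to the right and rows downward; lengths in mm; the calibration is good to about 2 mm. The wrist camera is an equidistant fisheye: a pixel r from the principal point sees the ray r / f radians off the axis. A picture is of the moment at which its call begins. There is no depth.
- order.hand_in(): hands the job in; it is judged then, once.
Trained networks look in the newest picture that a camera, given by its name, has taken for a name from the list of things; names that differ only in an ending like _2 or _b are one class to them, and where a whole thing is asked for, a point or a joint stands for the part that bears it (a point fixed in the world has none). Each returns a list of dicts, best first, with "conf" (0 to 1); they miss things now and then, are a little off and sometimes report something else, mostly with a low value. They report only what shows in the picture. A call takes as long as a camera call. They do not tell look-alikes from the thing itself.
- masks_of(camera, target): "mask" (384x512 bool, what is visible of it).
- mark_of(camera, target): "location" ([x, y, z] in mm, in the coordinates of the camera as it stood for that picture, good to about 4 mm: a listed point, or the origin of a listed thing).
The state is a dict: "clock": time; "joints": joint angles; "joint_vel": joint speeds; "tau": joint torques, N m; "position": TCP position; "tool_rot": TCP orientation; "ft_force": force on the tool from outside, world axes, zero at the start; "wrist_torque": the same for the moment, N m; "grip_width": finger opening in mm; "gripper_force": force on a finger pad.
Only numpy, scipy, OpenCV 4.12 (cv2) and the standard library are available. Lean on these libraries where they do the work, as an engineer would, in place of code of your own. Each camera call takes 0.05 s, during which the arm holds its last target. There are 200 camera calls.

### The job

Slide the round soap cake across the press's deck until it drops flat into the round well, then swing the wooden lid all the way down over it. Leave the square cake and the other things on the bench where they are.

Things in the scene. Friction and masses are not known exactly. Their poses are not given: they have to be found in the camera images.
- press: Wooden soap press, fixed: a flat raised deck, top 50 mm above the bench, with one round well near its -y end, floored with dark rubber. Origin: on the bench straight under the well's centre; the deck spans x -140 to +140 mm, y -80 to +220 mm in the press's own turned axes. Two soap cakes start on the deck's +y part, one towards -x and one towards +x.
- well (a point): Centre of the flat floor of the round well: 106 mm across, 12 mm deep with plain upright walls; floor 38 mm above the bench. Axes as the press.
- round_cake: Round cake of hard cream soap, 100 mm across, 22 mm thick, about 0.17 kg, loose. Origin: centre of its underside. Lying in the well it stands 10 mm proud of the deck. Too wide to grip across.
- square_cake: Square cake of the same soap, 92 x 92 mm, 22 mm thick, loose, lying on the deck beside the round one (either may be at -x). Origin: centre of its underside. Does not fit the well; stays where it is.
- lid (a joint): Opening angle of the press's wooden lid, rad: 0 shut (level over the well), 2.0 most open; starts at 1.6 to 1.95. Stiff hinge: stays where left, 2 to 3 N at its edge swings it. Plate 130 mm wide, 12 thick, 10 to 145 mm from the hinge line; a tongue 44 wide reaches on to 180 mm. Shut, its underside is 11.5 mm above the deck, just clear of a fully seated cake.
- lid_hinge (a point): Middle of the lid's hinge line, 80 mm to the press's -y side of the well's centre, 67.5 mm above the bench, at mid-thickness of the lid; the hinge runs along the press's x. Axes of the lid: +y from hinge to tongue, z out of its outer face (upper when shut).
- lid_edge (a point): Middle of the end of the lid's tongue, 180 mm from the hinge, at mid-thickness. Axes of the lid.
- jar: Glass jar with a steel cap, 84 mm across, 130 mm high, standing on the bench. Origin: centre of its underside.
- dipper: Pink plastic dipper, cup 124 mm across at the rim and 75 mm high, with a handle to its +x reaching 193 mm from the origin. Origin: centre of the cup's underside.
- scrub_brush: Green scrub brush lying bristles down, 150 mm (x) by 55 mm, 44 mm high. Origin: centre of its underside.
- tin: Shut metal tin, 114 mm (x) by 154 mm (y), 69 mm high. Origin: centre of its underside.
Not all that is in view belongs to the job. Leave any blue or red look-alike of the round_cake alone.

How it is judged (in metres and radians):
On the way, in this order (a step that is already met when the one before it is completed fails the run):
1. the round cake lies flat in the well, the lid still open (horizontal distance between round_cake and well below 0.005 m and z of round_cake in the frame of well between -0.004 and 0.003 m and angle between round_cake's own z axis and vertical below 0.05 rad and value of joint lid above 0.6 rad), for 0.2 s.
2. the lid is shut over it (horizontal distance between round_cake and well below 0.005 m and z of round_cake in the frame of well between -0.004 and 0.003 m and angle between round_cake's own z axis and vertical below 0.05 rad and value of joint lid below 0.05 rad), for 0.2 s.
At the end, for the whole second after the job is handed in: The round cake lies flat at rest in the well (centre within 5 mm, underside within 3 mm of the well's floor, tilt under 0.05 rad), the lid is shut to within 0.05 rad, the square cake is within 25 mm and the jar, dipper, brush and tin within 30 mm of where they started (all of step 2 and linear speed of round_cake below 0.02 m/s and velocity of joint lid below 0.05 rad/s and distance of square_cake from where it was at the start of the episode below 0.025 m and distance of each of jar, dipper, scrub_brush, tin from where it was at the start of the episode below 0.03 m); the robot touches nothing.
It fails at once if the square cake is shoved more than 25 mm (distance of square_cake from where it was at the start of the episode above 0.025 m).
It fails at once if the jar is shoved more than 30 mm (distance of jar from where it was at the start of the episode above 0.03 m).
It fails at once if the dipper is shoved more than 30 mm (distance of dipper from where it was at the start of the episode above 0.03 m).
It fails at once if the scrub brush is shoved more than 30 mm (distance of scrub_brush from where it was at the start of the episode above 0.03 m).
It fails at once if the tin is shoved more than 30 mm (distance of tin from where it was at the start of the episode above 0.03 m).
It also fails if it takes over 61 s, if anything falls off the work surface, if the arm or the gripper's body presses on something with over 40 N, if the wrist force passes 120 N, or if a joint passes its speed limit or range.

## Working session

There is one attempt and no reset: what is moved stays moved. The work goes in short steps, Python scripts to look and compute and a tool call to move; the robot and the scene stay as the last step left them, time stands still between calls to the robot, and variables do not carry over. Pictures are saved under pics/ and viewed, at most 10 in all, crops included, and the job is handed in when it is done.

Besides the shell and the picture viewer there is one more tool, called after "Emit:" by a JSON object that holds its "op" and its "data". arm_command: Moves the arm, as the interface text tells. Its arguments: {"type":"object","properties":{"series":{"type":"array"},"grip_force":{"type":"number"}},"required":["series"]}

```bash
mkdir -p pics; cat > h.py <<'E'
import numpy as np,cv2
from plant import env,camera,order,masks_of,mark_of
def toworld(c,p):
    R=cv2.Rodrigues(np.array(c["rvec"],float))[0]
    return R.T@(np.array(p,float)-np.array(c["tvec"],float).ravel())
def px(c,w):
    R=cv2.Rodrigues(np.array(c["rvec"],float))[0]
    q=R@np.array(w,float)+np.array(c["tvec"],float).ravel()
    f=192/np.tan(np.radians(c["fovy"]/2))
    return [float(f*q[0]/q[2]+c["cx"]),float(f*q[1]/q[2]+c["cy"])]
def ray(c,u,v,z):
    R=cv2.Rodrigues(np.array(c["rvec"],float))[0];t=np.array(c["tvec"],float).ravel()
    f=192/np.tan(np.radians(c["fovy"]/2))
    d=R.T@np.array([(u-c["cx"])/f,(v-c["cy"])/f,1]);o=-R.T@t
    return o+d*(z-o[2])/d[2]
E
python3 - <<'E'
from h import *
np.set_printoptions(precision=1,suppress=True)
ims=[]
for n in("top","scene"):
    c=camera(n);ims.append(c["image"])
    print(n,"campos",toworld(c,[0,0,0]))
    for t in("press","well","round_cake","square_cake","lid_hinge","lid_edge","jar","dipper","scrub_brush","tin"):
        for m in mark_of(n,t)[:3]:
            w=toworld(c,m["location"]);print(t,round(m["conf"],2),w,np.array(px(c,w)))
s=env.sense();print(s["clock"],s["tool_rot"],s["position"])
cv2.imwrite("pics/a.png",cv2.resize(ims[0],(800,600)));cv2.imwrite("pics/b.png",cv2.resize(ims[1],(800,600)))
E
```

```text
top campos [ 456.2    4.5 1664.3]
press 0.7 [575.5 -59.4  -2. ] [272.5 185.2]
well 0.72 [570.6 -63.3  33.1] [274.  185.9]
round_cake 0.94 [ 323.1 -124.1   -0.5] [289.3 255.3]
round_cake 0.81 [526.5 107.7  52.4] [225.4 197.1]
round_cake 0.67 [350.4 229.2  -3.7] [191.7 245.8]
square_cake 0.93 [673.5  73.5  54.4] [236.  155.8]
lid_hinge 0.8 [ 556.1 -139.5   68.2] [296.2 189.8]
lid_edge 0.66 [ 546.1 -200.4  235.3] [320.5 190.1]
jar 0.67 [451.5 380.9   2.1] [150.4 217. ]
dipper 0.72 [627.7 478.7   0.6] [125.3 168.1]
scrub_brush 0.66 [ 472.8 -412.4   -2.6] [369.2 215.3]
tin 0.95 [ 667.3 -421.5    2. ] [372.1 161.9]
scene campos [1300.2  453.3 1051.1]
press 0.69 [576.5 -62.8  -0.2] [231.3 201.2]
well 0.66 [575.2 -64.   33.2] [230.7 194.4]
round_cake 0.93 [ 324.8 -124.6    4. ] [253.1 150.5]
round_cake 0.75 [529.7 102.   52.2] [281.3 200.9]
round_cake 0.75 [785.  279.9   3.1] [293.9 295.9]
square_cake 0.94 [665.1  69.1  50.1] [251.3 226.2]
lid_hinge 0.62 [ 556.7 -141.6   72.9] [213.6 174.2]
lid_edge 0.66 [ 550.2 -205.2  242.8] [193.5 127.4]
jar 0.91 [452.3 378.1  -1.1] [367.1 228.6]
dipper 0.7 [626.3 474.9   5.2] [378.7 282.9]
scrub_brush 0.73 [575.6 -61.9  37.6] [231.1 193.8]
scrub_brush 0.64 [ 476.5 -417.6    2.4] [166.9 147.7]
scrub_brush 0.16 [454.5 379.5   0.8] [367.4 228.9]
tin 0.8 [ 663.3 -422.5    4.3] [132.6 177.5]
1.1 [-0.   0.2  1.  -0. ] [261.5 649.3 213.9]
```

View pics/a.png

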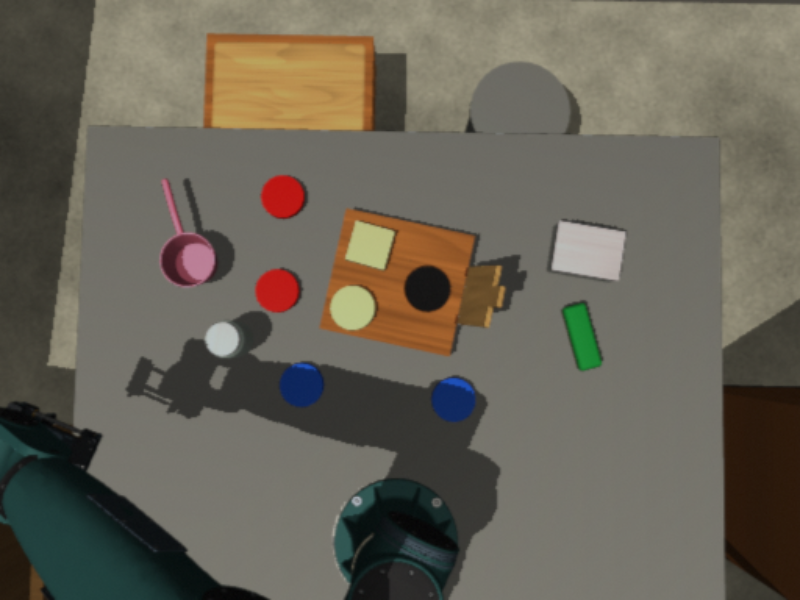

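View pics/b.png

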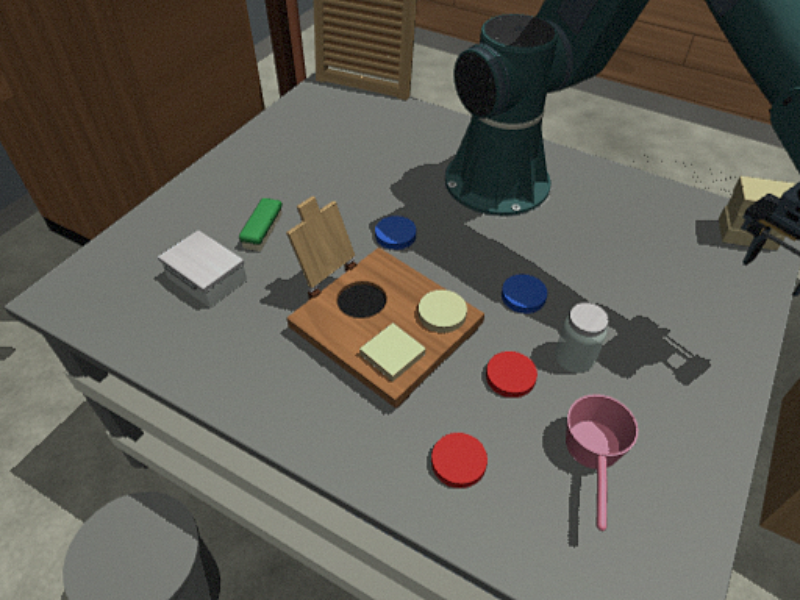

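The top view (800x600 px) shows these candidates for the round cake:
- Cream disc at (352,307), on the deck
- Red discs at (283,196) and (277,290)
- Blue discs at (301,384) and (454,399)

The cream disc on the deck matches the description. The cream square is at (370,245), the black well at (428,288), and the lid stands open at (482,296). I'll refine the geometry and check a crop.

```bash
cat > geo.py <<'E'
from h import *
np.set_printoptions(precision=1,suppress=True)
out={}
for n in("top","scene"):
    c=camera(n);im=c["image"]
    m=masks_of(n,"press")[0]["mask"].astype(np.uint8)
    cs=max(cv2.findContours(m,cv2.RETR_EXTERNAL,cv2.CHAIN_APPROX_NONE)[0],key=cv2.contourArea)
    w=np.array([ray(c,*p,50)[:2] for p in cs.reshape(-1,2)],np.float32)
    print(n,"press rect",cv2.minAreaRect(w),cv2.boxPoints(cv2.minAreaRect(w)).tolist())
    for t,z in(("round_cake",72),("square_cake",72)):
        for k in masks_of(n,t)[:4]:
            yy,xx=np.nonzero(k["mask"]);print(n,t,round(k["conf"],2),ray(c,xx.mean(),yy.mean(),z-5),im[k["mask"]].mean(0))
    # dark well: black pixels inside the deck
    h=px(c,[572,-63,50]);d=(im.max(2)<45).astype(np.uint8)
    nl,lab,st,ce=cv2.connectedComponentsWithStats(d);l=lab[int(h[1]),int(h[0])]
    if l: print(n,"well",ray(c,*ce[l],46),st[l])
    if n=="top": cv2.imwrite("pics/c.png",cv2.resize(im[120:240,190:350],(800,600),interpolation=cv2.INTER_CUBIC))
print(env.sense()["tool_rot"].__repr__())
E
python3 geo.py
```

```text
top press rect ((580.780517578125, -37.22691345214844), (392.9681091308594, 280.7046813964844), 78.88240051269531) [[405.1753845214844, -202.96043395996094], [680.6121826171875, -257.08685302734375], [756.3856201171875, 128.50660705566406], [480.9488525390625, 182.63302612304688]]
top round_cake 0.94 [563.6 278.4  67. ] [ 26.5  30.2 183. ]
top round_cake 0.78 [ 328.4 -119.8   67. ] [105.1  45.6  18.8]
top round_cake 0.75 [356.3 218.1  67. ] [97.1 40.8 15.7]
top round_cake 0.61 [527.1 108.9  67. ] [131.8 190.1 184.3]
top square_cake 0.94 [669.4  73.2  67. ] [128.5 187.1 184.2]
top well [575. -60.  46.] [260 171  28  28 623]
scene press rect ((560.9601440429688, -105.01284790039062), (581.9476928710938, 310.6161193847656), 73.93213653564453) [[331.1847839355469, -341.6341552734375], [629.6665649414062, -427.60516357421875], [790.7354736328125, 131.60845947265625], [492.25372314453125, 217.5794677734375]]
scene round_cake 0.95 [532.6 106.5  67. ] [140.  181.8 176.8]
scene round_cake 0.78 [606.  293.2  67. ] [ 45.5  47.8 166.8]
scene round_cake 0.77 [378.4 -96.6  67. ] [103.7  53.6  29.7]
scene round_cake 0.64 [402.7 235.3  67. ] [97.8 49.5 26.5]
scene square_cake 0.75 [674.3  72.6  67. ] [140.1 181.9 175.5]
scene well [574.7 -61.5  46. ] [216 182  31  21 503]
array([ 0. ,  0.2,  1. , -0. ])
```

View pics/c.png

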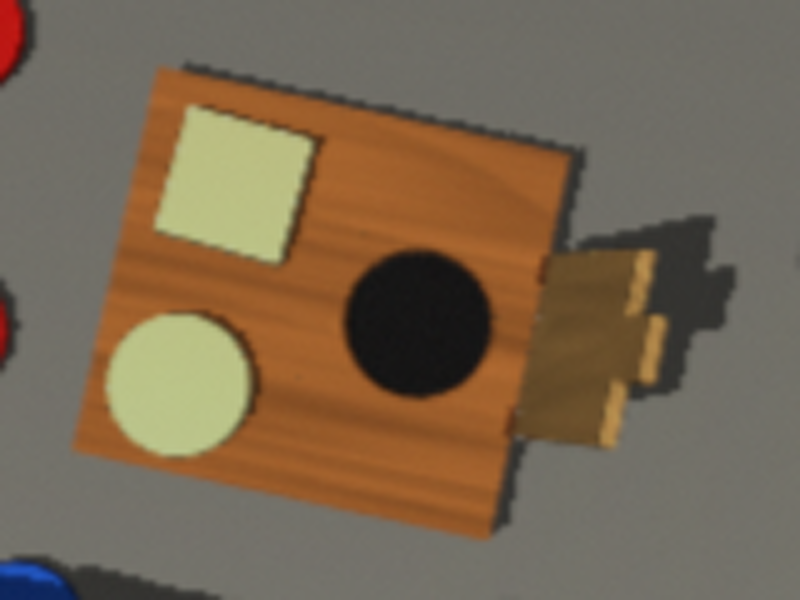

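The crop confirms the choice: the cream round cake is at crop px (180,384), the square at (238,185), and the well at (418,323). I'll push with the two fingers spread as a cradle.

```bash
cat > go.py <<'E'
import sys
from h import *
from scipy.spatial.transform import Rotation as Ro
# args: x y z [toolx angle deg]; prints steps in units of full scale in current tool axes
def go(x,y,z,a=None):
    s=env.sense();q=s["tool_rot"];R=Ro.from_quat([q[1],q[2],q[3],q[0]]).as_matrix()
    p=np.array(s["position"]);d=np.array([x,y,z])-p
    ang=np.degrees(np.arctan2(R[1,0],R[0,0]))
    print("clock",s["clock"],"pos",p.round(1),"toolx ang",ang.round(2),"F",np.array(s["ft_force"]).round(1),"w",s["grip_width"])
    u=R.T@d/20;print("units",u.round(3),"min rows",np.ceil(np.abs(u).max()))
    if a is not None: print("roll units",round(float(((ang-a+180)%360-180)/4),3))
if __name__=="__main__": go(*map(float,sys.argv[1:]))
E
python3 go.py 509 179 214 105.4
```

```text
clock 1.5 pos [261.5 649.3 213.9] toolx ang 158.07 F [-0.2  0.1 -0.1] w 91.27074151420796
units [-2.0264e+01 -1.7193e+01 -2.0000e-03] min rows 21.0
roll units 13.167
```

Emit:
{"op": "arm_command", "data": {"series": [{"translation":[-0.92,-0.78,0],"roll":0,"jaw":60},{"translation":[-0.92,-0.78,0],"roll":0,"jaw":60},{"translation":[-0.92,-0.78,0],"roll":0,"jaw":60},{"translation":[-0.92,-0.78,0],"roll":0,"jaw":60},{"translation":[-0.92,-0.78,0],"roll":0,"jaw":60},{"translation":[-0.92,-0.78,0],"roll":0,"jaw":60},{"translation":[-0.92,-0.78,0],"roll":0,"jaw":60},{"translation":[-0.92,-0.78,0],"roll":0,"jaw":60},{"translation":[-0.92,-0.78,0],"roll":0,"jaw":60},{"translation":[-0.92,-0.78,0],"roll":0,"jaw":60},{"translation":[-0.92,-0.78,0],"roll":0,"jaw":60}]}}

```text
clock: 2.42
position: [385.5, 413.5, 214.1]
tool_rot: [0.0, 0.19, 0.982, 0.0]
ft_force: [0.9, 0.9, 0.1]
grip_width: 60.0
gripper_force: 0.0
```

Emit:
{"op": "arm_command", "data": {"series": [{"translation":[-0.92,-0.78,0],"roll":0,"jaw":60},{"translation":[-0.92,-0.78,0],"roll":0,"jaw":60},{"translation":[-0.92,-0.78,0],"roll":0,"jaw":60},{"translation":[-0.92,-0.78,0],"roll":0,"jaw":60},{"translation":[-0.92,-0.78,0],"roll":0,"jaw":60},{"translation":[-0.92,-0.78,0],"roll":0,"jaw":60},{"translation":[-0.92,-0.78,0],"roll":0,"jaw":60},{"translation":[-0.92,-0.78,0],"roll":0,"jaw":60},{"translation":[-0.92,-0.78,0],"roll":0,"jaw":60},{"translation":[-0.92,-0.78,0],"roll":0,"jaw":60},{"translation":[-0.92,-0.78,0],"roll":0,"jaw":60}]}}

```text
clock: 3.33
position: [509.3, 178.7, 214.1]
tool_rot: [0.0, 0.19, 0.982, 0.0]
ft_force: [0.2, 0.5, 1.0]
grip_width: 59.8
gripper_force: 0.0
```

Emit:
{"op": "arm_command", "data": {"series": [{"translation":[0,0,0],"roll":1,"jaw":60},{"translation":[0,0,0],"roll":1,"jaw":60},{"translation":[0,0,0],"roll":1,"jaw":60},{"translation":[0,0,0],"roll":1,"jaw":60},{"translation":[0,0,0],"roll":1,"jaw":60},{"translation":[0,0,0],"roll":1,"jaw":60},{"translation":[0,0,0],"roll":1,"jaw":60},{"translation":[0,0,0],"roll":1,"jaw":60},{"translation":[0,0,0],"roll":1,"jaw":60},{"translation":[0,0,0],"roll":1,"jaw":60},{"translation":[0,0,0],"roll":1,"jaw":60},{"translation":[0,0,0],"roll":1,"jaw":60}]}}

```text
clock: 4.33
position: [508.8, 179.8, 214.0]
tool_rot: [0.0, 0.575, 0.818, 0.0]
ft_force: [-0.6, 0.3, 0.0]
grip_width: 60.1
gripper_force: 0.0
```

Emit:
{"op": "arm_command", "data": {"series": [{"translation":[0,0,0],"roll":1,"jaw":60},{"translation":[0,0,0],"roll":0.17,"jaw":60},{"translation":[0,0,0],"roll":0,"jaw":60},{"translation":[0,0,0],"roll":0,"jaw":60}]}}

```text
clock: 4.67
position: [508.8, 179.8, 214.0]
tool_rot: [0.0, 0.605, 0.796, 0.0]
ft_force: [-0.2, 0.5, 0.0]
grip_width: 60.3
gripper_force: 0.0
```

```bash
python3 go.py 509 179 56 105.4; python3 - <<'E'
from h import *
np.set_printoptions(precision=1,suppress=True)
c=camera("wrist");cv2.imwrite("pics/d.png",cv2.resize(c["image"],(800,600)))
for t in("well","round_cake","square_cake","lid_hinge","lid_edge"):
    for m in mark_of("wrist",t)[:3]: print(t,round(m["conf"],2),toworld(c,m["location"]))
E
```

```text
clock 4.6667 pos [508.8 179.8 214. ] toolx ang 105.51 F [-0.2  0.5  0. ] w 60.27678210934186
units [-4.100e-02 -1.000e-03  7.899e+00] min rows 8.0
roll units 0.028
round_cake 0.92 [782.1 281.1   1.3]
round_cake 0.9 [523.3 109.5  50.7]
round_cake 0.73 [348.4 226.9   2.8]
lid_hinge 0.69 [628.1 480.9  -1.6]
```

View pics/d.png

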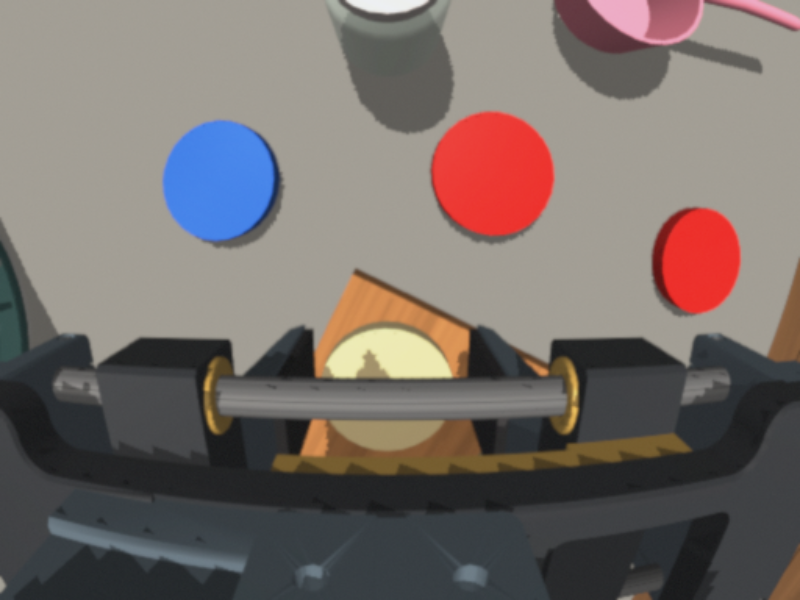

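The wrist view shows the cream cake at (387,387), centred between the fingers, with red and blue discs well clear. I'll descend and push.

Emit:
{"op": "arm_command", "data": {"series": [{"translation":[0,0,0.99],"roll":0,"jaw":60},{"translation":[0,0,0.99],"roll":0,"jaw":60},{"translation":[0,0,0.99],"roll":0,"jaw":60},{"translation":[0,0,0.99],"roll":0,"jaw":60},{"translation":[0,0,0.99],"roll":0,"jaw":60},{"translation":[0,0,0.99],"roll":0,"jaw":60},{"translation":[0,0,0.99],"roll":0,"jaw":60},{"translation":[0,0,0.99],"roll":0,"jaw":60},{"translation":[0,0,0],"roll":0,"jaw":60}]}}

```text
clock: 5.72
position: [506.8, 179.2, 52.5]
tool_rot: [-0.001, 0.606, 0.795, -0.002]
ft_force: [-0.6, -0.8, -0.3]
grip_width: 60.3
gripper_force: 0.0
```

Emit:
{"op": "arm_command", "data": {"series": [{"translation":[-0.5,0,0],"roll":0,"jaw":60},{"translation":[-0.5,0,0],"roll":0,"jaw":60},{"translation":[-0.4,0,0],"roll":0,"jaw":60},{"translation":[-0.4,0,0],"roll":0,"jaw":60},{"translation":[-0.4,0,0],"roll":0,"jaw":60},{"translation":[-0.4,0,0],"roll":0,"jaw":60},{"translation":[-0.4,0,0],"roll":0,"jaw":60},{"translation":[-0.4,0,0],"roll":0,"jaw":60},{"translation":[-0.4,0,0],"roll":0,"jaw":60},{"translation":[-0.4,0,0],"roll":0,"jaw":60},{"translation":[-0.3,0,0],"roll":0,"jaw":60},{"translation":[-0.2,0,0],"roll":0,"jaw":60}]}}

```text
clock: 6.72
position: [533.9, 88.4, 55.5]
tool_rot: [-0.0, 0.606, 0.795, -0.0]
ft_force: [-0.3, 3.3, 3.4]
grip_width: 59.9
gripper_force: 1.9
```

```bash
python3 go.py 559.6 -7.5 56 105.4; python3 - <<'E'
from h import *
np.set_printoptions(precision=1,suppress=True)
ims=[]
for n in("top","scene"):
    c=camera(n)
    for m in mark_of(n,"round_cake")[:4]:
        w=toworld(c,m["location"])
        if w[2]>25: print(n,round(m["conf"],2),w)
    u,v=map(int,px(c,[560,0,60]));ims.append(cv2.resize(c["image"][v-75:v+75,u-50:u+50],(400,600)))
cv2.imwrite("pics/e.png",np.hstack(ims))
E
```

```text
clock 6.7167 pos [533.9  88.4  55.5] toolx ang 105.36 F [-0.3  3.3  3.4] w 59.86361582452802
units [-4.964 -0.033 -0.024] min rows 5.0
roll units -0.009
top 0.79 [551.3  35.1  52.7]
scene 0.7 [553.5  29.6  51.4]
```

View pics/e.png

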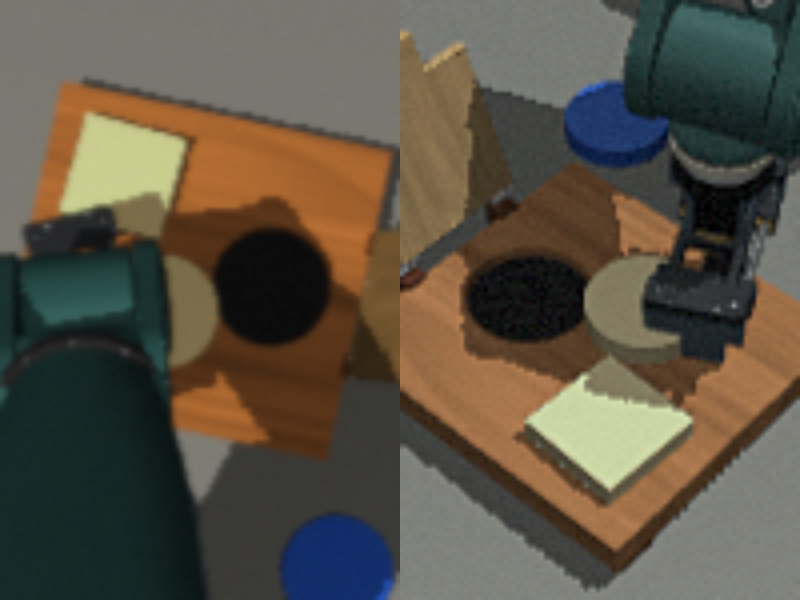

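In the crop, the cake (scene (640,305)) is held in the cradle and nearing the well (530,297). The square hasn't moved. I'll keep pushing, more slowly.

Emit:
{"op": "arm_command", "data": {"series": [{"translation":[-0.3,0,0],"roll":0,"jaw":60},{"translation":[-0.3,0,0],"roll":0,"jaw":60},{"translation":[-0.3,0,0],"roll":0,"jaw":60},{"translation":[-0.3,0,0],"roll":0,"jaw":60},{"translation":[-0.3,0,0],"roll":0,"jaw":60},{"translation":[-0.3,0,0],"roll":0,"jaw":60},{"translation":[-0.3,0,0],"roll":0,"jaw":60},{"translation":[-0.3,0,0],"roll":0,"jaw":60},{"translation":[-0.3,0,0],"roll":0,"jaw":60},{"translation":[-0.3,0,0],"roll":0,"jaw":60},{"translation":[-0.3,0,0],"roll":0,"jaw":60},{"translation":[-0.3,0,0],"roll":0,"jaw":60}]}}

```text
clock: 7.92
position: [553.0, 19.2, 55.6]
tool_rot: [0.0, 0.606, 0.795, 0.0]
ft_force: [0.9, 1.1, 0.3]
grip_width: 60.0
gripper_force: 0.7
```

Emit:
{"op": "arm_command", "data": {"series": [{"translation":[-0.1,0,0],"roll":0,"jaw":60},{"translation":[-0.1,0,0],"roll":0,"jaw":60},{"translation":[-0.1,0,0],"roll":0,"jaw":60},{"translation":[-0.1,0,0],"roll":0,"jaw":60},{"translation":[-0.1,0,0],"roll":0,"jaw":60},{"translation":[-0.1,0,0],"roll":0,"jaw":60},{"translation":[-0.1,0,0],"roll":0,"jaw":60},{"translation":[-0.1,0,0],"roll":0,"jaw":60},{"translation":[-0.1,0,0],"roll":0,"jaw":60},{"translation":[-0.1,0,0],"roll":0,"jaw":60},{"translation":[-0.1,0,0],"roll":0,"jaw":60},{"translation":[-0.1,0,0],"roll":0,"jaw":60}]}}

```text
clock: 8.92
position: [559.2, -3.7, 55.5]
tool_rot: [-0.0, 0.606, 0.795, -0.0]
ft_force: [-0.3, -0.3, -0.3]
grip_width: 60.0
gripper_force: 0.3
```

```bash
cat > look.py <<'E'
import sys
from h import *
np.set_printoptions(precision=1,suppress=True)
ims=[]
for n in("top","scene"):
    c=camera(n)
    for t in("round_cake","lid_edge"):
      for m in mark_of(n,t)[:4]:
        w=toworld(c,m["location"])
        if w[2]>25: print(n,t,round(m["conf"],2),w)
    u,v=map(int,px(c,[572,-60,60]));ims.append(cv2.resize(c["image"][v-60:v+60,u-40:u+40],(400,600)))
cv2.imwrite(sys.argv[1],np.hstack(ims))
E
python3 look.py pics/f.png; python3 go.py 574 -61 56
```

```text
top round_cake 0.57 [575.9 -53.3  47.2]
top lid_edge 0.66 [ 548.7 -202.5  233.3]
scene round_cake 0.83 [575.5 -58.8  43.8]
scene lid_edge 0.81 [ 548.  -205.5  241.1]
clock 9.2167 pos [559.2  -3.4  55.6] toolx ang 105.39 F [0.6 0.4 0.6] w 59.981133846309504
units [-2.972 -0.051 -0.022] min rows 3.0
```

View pics/f.png

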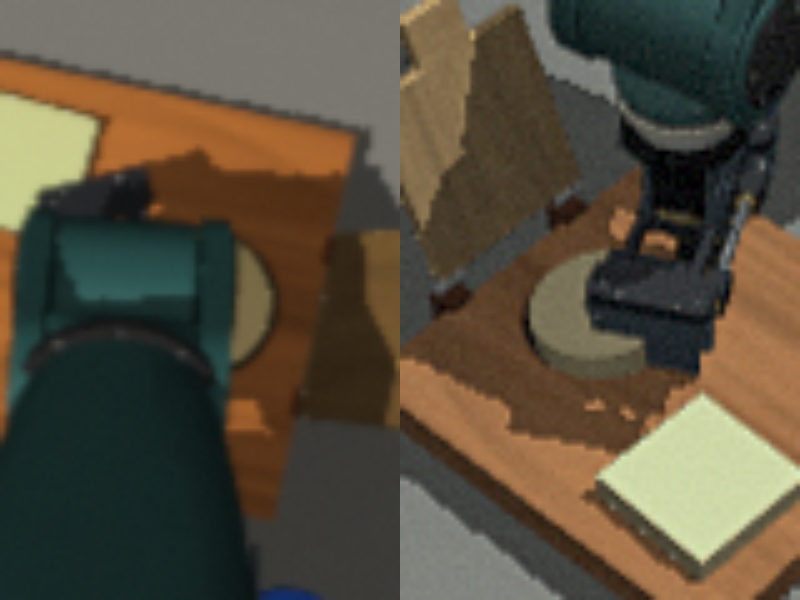

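The crop shows the cake nearly in, with its trailing side still up on the rim. I'll nudge it a few mm.

Emit:
{"op": "arm_command", "data": {"series": [{"translation":[-0.05,0,0],"roll":0,"jaw":60},{"translation":[-0.05,0,0],"roll":0,"jaw":60},{"translation":[-0.05,0,0],"roll":0,"jaw":60},{"translation":[-0.05,0,0],"roll":0,"jaw":60},{"translation":[-0.05,0,0],"roll":0,"jaw":60},{"translation":[0,0,0],"roll":0,"jaw":60}]}}

```text
clock: 9.72
position: [560.6, -8.4, 55.5]
tool_rot: [0.0, 0.606, 0.795, -0.0]
ft_force: [-1.1, 0.4, 0.8]
grip_width: 59.6
gripper_force: 0.4
```

Emit:
{"op": "arm_command", "data": {"series": [{"translation":[-0.05,0,0],"roll":0,"jaw":60},{"translation":[-0.05,0,0],"roll":0,"jaw":60},{"translation":[0,0,0],"roll":0,"jaw":60},{"translation":[0,0,0],"roll":0,"jaw":60}]}}

```text
clock: 10.05
position: [560.9, -10.1, 55.4]
tool_rot: [-0.0, 0.606, 0.795, -0.0]
ft_force: [-1.5, 2.1, 0.3]
grip_width: 60.1
gripper_force: 1.2
```

```bash
python3 look.py pics/g.png; python3 go.py 574 -61 56
```

```text
top lid_edge 0.89 [ 547.  -200.3  236. ]
scene round_cake 0.56 [577.  -66.9  36.2]
scene lid_edge 0.82 [ 544.4 -205.9  241.1]
clock 10.35 pos [560.9 -10.1  55.5] toolx ang 105.39 F [-2.1  1.7 -0.6] w 59.75418682805154
units [-2.626 -0.045 -0.026] min rows 3.0
```

Emit:
{"op": "arm_command", "data": {"series": [{"translation":[0.5,0,0],"roll":0,"jaw":60},{"translation":[0.5,0,0],"roll":0,"jaw":60},{"translation":[0.5,0,-0.5],"roll":0,"jaw":60},{"translation":[0.5,0,-1],"roll":0,"jaw":30},{"translation":[0.5,0,-1],"roll":0,"jaw":0},{"translation":[0.5,0,-1],"roll":0,"jaw":0},{"translation":[0.5,0,-1],"roll":0,"jaw":0},{"translation":[0.5,0,-1],"roll":0,"jaw":0},{"translation":[0.5,0,-1],"roll":0,"jaw":0},{"translation":[0.5,0,-1],"roll":0,"jaw":0},{"translation":[0.5,0,-1],"roll":0,"jaw":0},{"translation":[0.5,0,-1],"roll":0,"jaw":0}]}}

```text
clock: 11.35
position: [528.5, 106.9, 247.4]
tool_rot: [0.0, 0.606, 0.796, 0.0]
ft_force: [0.2, -0.5, -0.2]
grip_width: 3.1
gripper_force: 0.0
```

```bash
python3 look.py pics/h.png; python3 go.py 530 -258 300 78.9
```

```text
top round_cake 0.64 [579.  -64.   40.4]
top lid_edge 0.71 [ 545.8 -201.1  231.6]
top lid_edge 0.28 [571.  -62.9  34.6]
scene round_cake 0.97 [577.4 -67.   38.6]
scene lid_edge 0.67 [ 546.8 -207.6  238.1]
clock 11.65 pos [528.6 105.6 244.9] toolx ang 105.4 F [-0.6 -0.9 -0.7] w 0.44374504304942447
units [-17.546  -4.765  -2.749] min rows 18.0
roll units 6.626
```

View pics/h.png

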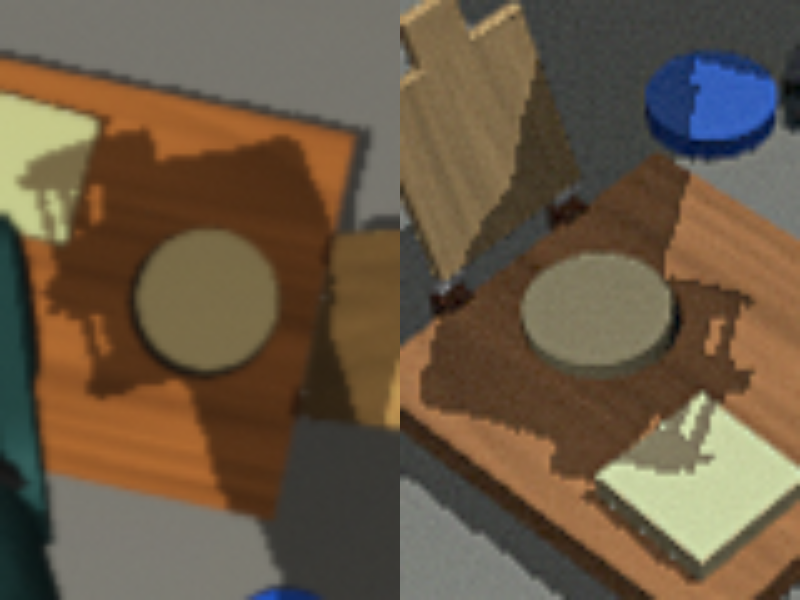

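The cake sits flat in the well (dark gap around its rim at top-crop (207,300)), and the lid is still open at about 1.94 rad. Next I'll go behind the lid.

Emit:
{"op": "arm_command", "data": {"series": [{"translation":[0,0,-0.82],"roll":0,"jaw":0},{"translation":[0,0,-0.82],"roll":0,"jaw":0},{"translation":[0,0,-0.82],"roll":0,"jaw":0},{"translation":[0,0,-0.82],"roll":0,"jaw":0},{"translation":[-0.96,-0.24,0],"roll":0,"jaw":0},{"translation":[-0.96,-0.24,0],"roll":0,"jaw":0},{"translation":[-0.96,-0.24,0],"roll":0,"jaw":0},{"translation":[-0.96,-0.24,0],"roll":0,"jaw":0},{"translation":[-0.96,-0.24,0],"roll":0,"jaw":0},{"translation":[-0.96,-0.24,0],"roll":0,"jaw":0},{"translation":[-0.96,-0.24,0],"roll":0,"jaw":0},{"translation":[-0.96,-0.24,0],"roll":0,"jaw":0}]}}

```text
clock: 12.65
position: [532.4, -53.9, 310.0]
tool_rot: [-0.001, 0.606, 0.795, -0.0]
ft_force: [-0.5, -0.1, -0.0]
grip_width: 0.2
gripper_force: 0.0
```

Emit:
{"op": "arm_command", "data": {"series": [{"translation":[-0.96,-0.24,0],"roll":0,"jaw":0},{"translation":[-0.96,-0.24,0],"roll":0,"jaw":0},{"translation":[-0.96,-0.24,0],"roll":0,"jaw":0},{"translation":[-0.96,-0.24,0],"roll":0,"jaw":0},{"translation":[-0.96,-0.24,0],"roll":0,"jaw":0},{"translation":[-0.96,-0.24,0],"roll":0,"jaw":0},{"translation":[-0.96,-0.24,0],"roll":0,"jaw":0},{"translation":[-0.96,-0.24,0],"roll":0,"jaw":0},{"translation":[-0.96,-0.24,0],"roll":0,"jaw":0},{"translation":[-0.96,-0.24,0],"roll":0,"jaw":0}]}}

```text
clock: 13.48
position: [537.0, -251.7, 309.9]
tool_rot: [-0.001, 0.606, 0.795, -0.0]
ft_force: [1.3, 1.0, 1.4]
grip_width: 1.1
gripper_force: 0.0
```

Emit:
{"op": "arm_command", "data": {"series": [{"translation":[0,0,0],"roll":1,"jaw":0},{"translation":[0,0,0],"roll":1,"jaw":0},{"translation":[0,0,0],"roll":1,"jaw":0},{"translation":[0,0,0],"roll":1,"jaw":0},{"translation":[0,0,0],"roll":1,"jaw":0},{"translation":[0,0,0],"roll":1,"jaw":0},{"translation":[0,0,0],"roll":0.63,"jaw":0},{"translation":[0,0,0],"roll":0,"jaw":0},{"translation":[0,0,0],"roll":0,"jaw":0}]}}

```text
clock: 14.23
position: [537.2, -250.6, 310.2]
tool_rot: [-0.001, 0.772, 0.636, -0.0]
ft_force: [0.3, 0.1, 0.1]
grip_width: 0.6
gripper_force: 0.0
```

```bash
python3 go.py 537.4 -250 190 78.9
```

```text
clock 14.2333 pos [ 537.2 -250.6  310.2] toolx ang 78.94 F [0.3 0.1 0.1] w 0.5903898109620571
units [0.03  0.01  6.011] min rows 7.0
roll units 0.009
```

Emit:
{"op": "arm_command", "data": {"series": [{"translation":[0,0,0.75],"roll":0,"jaw":0},{"translation":[0,0,0.75],"roll":0,"jaw":0},{"translation":[0,0,0.75],"roll":0,"jaw":0},{"translation":[0,0,0.75],"roll":0,"jaw":0},{"translation":[0,0,0.75],"roll":0,"jaw":0},{"translation":[0,0,0.75],"roll":0,"jaw":0},{"translation":[0,0,0.75],"roll":0,"jaw":0},{"translation":[0,0,0.75],"roll":0,"jaw":0},{"translation":[0,0,0],"roll":0,"jaw":0}]}}

```text
clock: 14.98
position: [536.0, -249.9, 188.0]
tool_rot: [-0.002, 0.772, 0.636, -0.001]
ft_force: [-1.1, 0.2, 0.4]
grip_width: 0.8
gripper_force: 0.0
```

Emit:
{"op": "arm_command", "data": {"series": [{"translation":[0.4,0,0],"roll":0,"jaw":0},{"translation":[0.4,0,0],"roll":0,"jaw":0},{"translation":[0.3,0,0],"roll":0,"jaw":0},{"translation":[0.3,0,0],"roll":0,"jaw":0},{"translation":[0.3,0,0],"roll":0,"jaw":0},{"translation":[0.3,0,0],"roll":0,"jaw":0},{"translation":[0.3,0,0],"roll":0,"jaw":0},{"translation":[0.3,0,0],"roll":0,"jaw":0},{"translation":[0.3,0,0],"roll":0,"jaw":0},{"translation":[0.3,0,0],"roll":0,"jaw":0}]}}

```text
clock: 15.82
position: [550.1, -187.2, 191.1]
tool_rot: [-0.0, 0.772, 0.635, -0.0]
ft_force: [-0.4, -1.9, 0.6]
grip_width: 0.3
gripper_force: 0.8
```

```bash
python3 look.py pics/i.png; python3 go.py 562.9 -120.4 190 78.9
```

```text
top round_cake 0.84 [576.5 -63.3  38.9]
top lid_edge 0.5 [ 554.8 -163.8  245.6]
top lid_edge 0.44 [672.   74.9  51.2]
scene round_cake 0.7 [578.9 -64.9  38.9]
scene lid_edge 0.65 [ 554.6 -166.   250.3]
clock 16.1167 pos [ 549.8 -187.8  191. ] toolx ang 78.87 F [-0.2  0.2 -0.4] w 0.8584388654039737
units [ 3.434 -0.01   0.049] min rows 4.0
roll units -0.008
```

Lid is moving as planned (edge now at y ≈ -165). I'll continue along the arc.

Emit:
{"op": "arm_command", "data": {"series": [{"translation":[0.35,0,0],"roll":0,"jaw":0},{"translation":[0.35,0,0],"roll":0,"jaw":0},{"translation":[0.35,0,0],"roll":0,"jaw":0},{"translation":[0.35,0,0],"roll":0,"jaw":0},{"translation":[0.35,0,0],"roll":0,"jaw":0},{"translation":[0.35,0,0],"roll":0,"jaw":0},{"translation":[0.35,0,0],"roll":0,"jaw":0},{"translation":[0.35,0,0],"roll":0,"jaw":0},{"translation":[0.35,0,0],"roll":0,"jaw":0},{"translation":[0.3,0,0],"roll":0,"jaw":0}]}}

```text
clock: 16.95
position: [563.4, -119.3, 191.1]
tool_rot: [-0.0, 0.772, 0.635, -0.0]
ft_force: [-0.3, -2.6, 0.0]
grip_width: 0.6
gripper_force: 0.7
```

Emit:
{"op": "arm_command", "data": {"series": [{"translation":[0.42,0,0.2],"roll":0,"jaw":0},{"translation":[0.42,0,0.2],"roll":0,"jaw":0},{"translation":[0.42,0,0.2],"roll":0,"jaw":0},{"translation":[0.42,0,0.2],"roll":0,"jaw":0},{"translation":[0.42,0,0.2],"roll":0,"jaw":0},{"translation":[0.31,0,0.33],"roll":0,"jaw":0},{"translation":[0.31,0,0.33],"roll":0,"jaw":0},{"translation":[0.31,0,0.33],"roll":0,"jaw":0},{"translation":[0.31,0,0.33],"roll":0,"jaw":0},{"translation":[0.31,0,0.33],"roll":0,"jaw":0}]}}

```text
clock: 17.78
position: [577.4, -48.0, 137.3]
tool_rot: [-0.0, 0.772, 0.635, -0.0]
ft_force: [0.1, -0.5, 1.0]
grip_width: 0.5
gripper_force: 0.5
```

```bash
python3 look.py pics/j.png; python3 go.py 577 -48 137 78.9
```

```text
scene round_cake 0.86 [579.  -68.3  38.9]
scene lid_edge 0.96 [590.3   9.4 157.2]
clock 18.0833 pos [577.5 -48.6 138.4] toolx ang 78.86 F [ 0.2 -0.4 -0.2] w 0.6881762903982688
units [ 0.027 -0.032  0.068] min rows 1.0
roll units -0.011
```

Emit:
{"op": "arm_command", "data": {"series": [{"translation":[0.14,0,0.31],"roll":0,"jaw":0},{"translation":[0.14,0,0.31],"roll":0,"jaw":0},{"translation":[0.14,0,0.31],"roll":0,"jaw":0},{"translation":[0.14,0,0.31],"roll":0,"jaw":0},{"translation":[0.14,0,0.31],"roll":0,"jaw":0},{"translation":[0.05,0,0.22],"roll":0,"jaw":0},{"translation":[0.05,0,0.22],"roll":0,"jaw":0},{"translation":[0.05,0,0.22],"roll":0,"jaw":0},{"translation":[0.05,0,0.22],"roll":0,"jaw":0},{"translation":[0.05,0,0.22],"roll":0,"jaw":0}]}}

```text
clock: 18.92
position: [581.0, -29.8, 84.7]
tool_rot: [0.0, 0.772, 0.635, -0.0]
ft_force: [-0.0, -0.0, 0.1]
grip_width: 0.3
gripper_force: 0.4
```

Emit:
{"op": "arm_command", "data": {"series": [{"translation":[0,0,0.1],"roll":0,"jaw":0},{"translation":[0,0,0.1],"roll":0,"jaw":0},{"translation":[0,0,0.1],"roll":0,"jaw":0},{"translation":[0,0,0.1],"roll":0,"jaw":0},{"translation":[0,0,0],"roll":0,"jaw":0}]}}

```text
clock: 19.33
position: [581.0, -29.9, 76.9]
tool_rot: [-0.0, 0.772, 0.635, -0.0]
ft_force: [0.3, -0.8, 0.5]
grip_width: 0.5
gripper_force: 0.0
```

Emit:
{"op": "arm_command", "data": {"series": [{"translation":[0,0,0.05],"roll":0,"jaw":0},{"translation":[0,0,0.05],"roll":0,"jaw":0},{"translation":[0,0,0.05],"roll":0,"jaw":0},{"translation":[0,0,0],"roll":0,"jaw":0},{"translation":[0,0,0],"roll":0,"jaw":0}]}}

```text
clock: 19.75
position: [581.0, -29.9, 74.1]
tool_rot: [-0.0, 0.772, 0.635, -0.0]
ft_force: [-0.9, 0.4, 0.3]
grip_width: 0.1
gripper_force: 0.0
```

Emit:
{"op": "arm_command", "data": {"series": [{"translation":[0,0,0.05],"roll":0,"jaw":0},{"translation":[0,0,0.05],"roll":0,"jaw":0},{"translation":[0,0,0],"roll":0,"jaw":0},{"translation":[0,0,0],"roll":0,"jaw":0}]}}

```text
clock: 20.08
position: [581.2, -29.9, 73.5]
tool_rot: [-0.0, 0.772, 0.635, -0.0]
ft_force: [-9.3, 1.4, 25.6]
grip_width: 0.5
gripper_force: 12.6
```

```bash
python3 look.py pics/k.png; python3 go.py 577 -48 137 78.9
```

```text
scene lid_edge 0.73 [595.7  36.5  70.4]
clock 20.3833 pos [581.2 -29.8  73.4] toolx ang 78.87 F [-9.9  2.2 24.3] w 0.38614109765499394
units [-0.932 -0.032 -3.178] min rows 4.0
roll units -0.007
```

View pics/k.png

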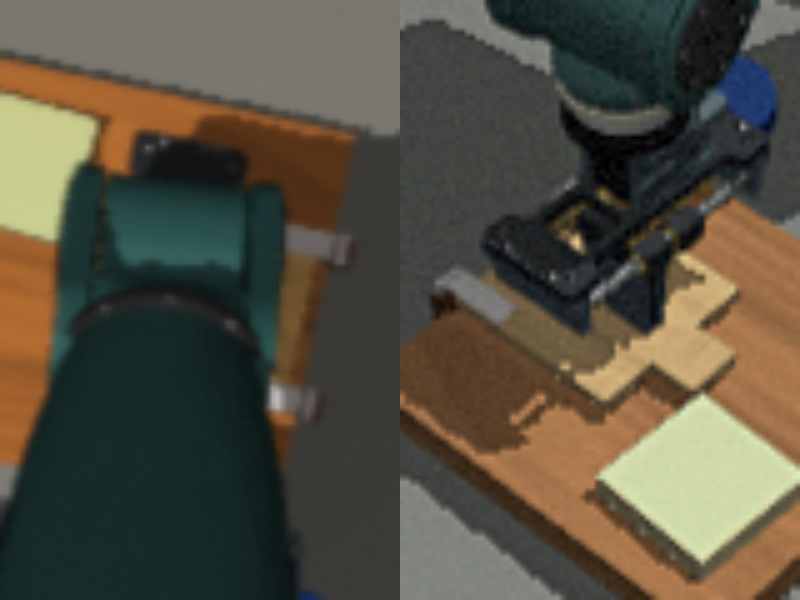

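The lid lies level at z = 73.5 mm, firm against its stop at 25 N. I'll lift clear.

Emit:
{"op": "arm_command", "data": {"series": [{"translation":[0,0,-0.1],"roll":0,"jaw":0},{"translation":[0,0,-0.5],"roll":0,"jaw":0},{"translation":[0,0,-1],"roll":0,"jaw":0},{"translation":[0,0,-1],"roll":0,"jaw":0},{"translation":[0,0,-1],"roll":0,"jaw":0},{"translation":[0,0,-1],"roll":0,"jaw":0},{"translation":[0,0,-1],"roll":0,"jaw":0},{"translation":[0,0,0],"roll":0,"jaw":0},{"translation":[0,0,0],"roll":0,"jaw":0}]}}

```text
clock: 21.13
position: [581.7, -29.9, 185.5]
tool_rot: [0.001, 0.772, 0.635, 0.001]
ft_force: [-0.2, -0.2, -0.8]
grip_width: 0.2
gripper_force: 0.0
```

```bash
python3 look.py pics/l.png; python3 go.py 577 -48 137; python3 -c "
from h import *
c=camera('scene')
for t in('lid_hinge','square_cake','jar'): print(t,[toworld(c,m['location']).round(1) for m in mark_of('scene',t)[:2]])
print(order.hand_in())"
```

```text
scene lid_edge 0.97 [595.6  33.   70.1]
clock 21.4333 pos [580.6 -29.8 183.3] toolx ang 78.87 F [ 0.1  0.2 -0.3] w 0.07279879123463863
units [-9.270e-01  1.000e-03  2.315e+00] min rows 3.0
lid_hinge [array([ 560.2, -141.1,   71.6])]
square_cake [array([665.3,  69.3,  51.1]), array([575.9, -62.4,   2.6])]
jar [array([453.5, 378. ,   0.7])]
the job is handed in; nothing more can be done
None
```

The round cake is seated in the well with the lid shut over it, the square cake and jar measured unmoved, the arm is clear, and the job is handed in at about 21 s; no verdict was returned.

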